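# Raise the desk riser to its next hole and stand the phone stand on it

## Robot

A 7-joint arm with a two-finger parallel gripper is mounted at the origin on a cart in front of the work surface, level with it; the furniture and walls round the work are solid. World frame = base frame: x ahead of the robot, y to its left, z up, the work surface at z = 0. Lengths are in m, angles in degrees, forces in N, time in s.
With the tool pointing down it reaches from about 0.425 to 0.875 m from the base axis. Payload 4.7 kg.
Tool frame: the origin (TCP) lies at the very end of the fingers, on their centre line; the grasp point (between the pads) lies 19 mm behind it; z points along the fingers, y is the direction in which the jaws open and shut (so a half turn about z gives the same grasp; the last joint's range is limited). The gripper opens to 87 mm and grips with 3 to 60 N. Pads are 19 mm wide; open, the fingers measure 117 mm over their backs; the gripper's body (75 mm by 190 mm) begins 51 mm behind the grasp point.
Start: joints at [71.855, 18.392, -4.016, 83.108, 1.295, 78.541, -3.26], TCP at [0.211, -0.615, 0.223] pointing down, gripper open.
Joint ranges: [-163.93, 163.93], [-17.29, 119.83], [-79.2, 71.16], [3.27, 140.29], [-89.18, 269.18], [5.43, 117.66], [-154.24, 154.24]. Speed limits (degrees/s): [147.25, 147.25, 180, 180, 180, 180, 180].

## Interface

Orientations are given as [roll, pitch, yaw] about the fixed x, y, z axes, in that order (R = Rz(yaw) Ry(pitch) Rx(roll)).
In Python, from cell import sensors, imaging, ticket gives the robot as it stands.
- The arm moves only by the tool carry_out, never from a script. Its argument "plan" is a list of rows, each an object of numbers: "fingers": the closure, from -1 (fully open) to 1 (shut); "dx", "dy", "dz": the shift along the tool's x, y, z normalised to -1 to 1, where 1 is 0.03 m; "rx", "ry", "rz": the turn, a rotation vector about the tool's x, y, z normalised to -1 to 1, where 1 is 10 degrees. A call has 1 to 12 rows; each row shifts and turns the commanded pose from where the row before left it, along the tool's axes as they then stand; what a row does not reach is not made up. A row lasts 1/8 s, in which the tool goes at most 62.5 mm and 10.7 degrees, less where a joint would pass 70% of its speed; a pose out of reach is approached as far as the arm can. A call with a number of a shift or a turn outside -1 to 1 is refused whole. A call with a gripper value outside its range is refused whole. The fingers move at their own pace and stop on an object; "force" is the grip in N (left out, the last holds). Time passes only in rows, so rows that do not move let the fingers close. It gives the time, the measured TCP pose, the force and the opening at its end, in the units of the state.
- sensors.get_obs(): the state, without advancing time (a new reading comes with each control period).
- imaging.read_camera(name): name is "scene" or "top" or "wrist"; returns a dict with "color" (480x640x3 uint8, red, green, blue), "mtx" (3x3 intrinsics, pixels), "extrinsics" (4x4, takes a point from world to camera coordinates); the wrist camera has in their place "tool_from_camera" (4x4, takes a point from camera to tool coordinates, whose origin is the TCP and whose axes are the flange's). Camera axes: x right, y down, z forward; pixel columns grow to the right and rows downward; lengths in m; the calibration is good to about 2 mm. The wrist camera is an equidistant fisheye: a pixel r from the principal point sees the ray r / f radians off the axis. A picture is of the moment at which its call begins: read the wrist's pose just before it. There is no depth.
- ticket.sign_off(): hands the job in, once; it reports no verdict.
The state is a dict: "time_s": time; "qpos": joint angles; "joint_velocities": joint speeds; "effort": joint torques, N m; "tool_pos": TCP position; "tool_rot": TCP orientation; "force": force on the tool from outside, world axes, zero at the start; "wrist_torque": the same for the moment, N m; "grip_width": finger opening in m.
Only numpy, scipy, OpenCV 4.12 (cv2) and the standard library are available. Lean on these libraries where they do the work, as an engineer would, in place of code of your own. Each camera call takes 0.05 s, during which the arm holds its last target.

## Task

Get the little desk riser ready for a video call: take it by its wooden top plate, slide it up until the sprung button pops out through the next hole of the outer tube, and let go. Then press down on the plate from above with about 12 N (a bit over a kilo) to make sure that it has locked, never loading the button with more than 25 N either way. Finally stand the phone stand upright on the plate, centred and square to it, and leave the other things on the desk where they are.

Things in the scene. Friction and masses are not known exactly. Their poses are not given: they have to be found in the camera images.
- riser: Fixed part of the riser: dark steel foot 120 x 100 x 12 (x, y, z) screwed to the desk, with an upright square outer tube 30 x 30 on it. Origin: centre of the foot's underside, on the tube's axis, at desk height. Its -x side looks roughly to the robot. It does not give when pulled or pressed.
- tube_mouth (a point): Centre of the outer tube's open top end, 137 above the desk (black collar 36 x 36 round it). The tube's -x wall, 3 thick, has a vertical row of three round holes, 10 in diameter, 45 apart. At the start the button is hidden inside between the lowest and the middle hole, so the middle hole is the next one.
- post: Sliding part: inner tube 22 x 22 with a wooden plate 84 x 64 x 10 (x, y, z) on top, 0.18 to 0.33 kg. Origin: centre of the plate's top face; axes parallel to the riser's. Slides only up and down; a drag of about 4 N holds it where it is left. Starts with its plate's top 165 to 188 above the desk, 14 to 34 below the next hole. Locked, it has 2 of play. Pinch it across the 64 sides, 40 N holds it.
- button: Sprung steel button of the inner tube, 8 thick, domed, pointing to -x. Origin: its tip; axes parallel to the riser's. Pressed in behind the tube's wall the tip lies 12 from the riser's axis (x = -12 in the riser's frame), popped out 18 (3 proud of the tube). Spring 2 to 3 N. Pulling or pressing the locked post loads it against the hole's rim, which stops it hard.
- phone_stand: Empty white bent-steel phone stand, loose, 75 x 62 x 82 (x, y, z), 0.07 kg: flat base, low lip at its -x end, back plate 62 wide that leans to +x as it rises. Origin: centre of the base's underside; z up. It can be pinched across its 62 width (along y) on the back plate, at x = +8, 60 above its base, with 25 N.
- votive: White fluted cup, 58 in diameter, 62 high, a bystander. Origin: centre of its underside.
- tin: Small closed cream tin, 69 x 98 x 26 (x, y, z), a bystander. Origin: centre of its underside.
- stapler: Black stapler, 132 x 36 x 47 (x, y, z), a bystander. Origin: centre of its underside.
Mind the look-alikes: they are no part of the job. Leave any orange or purple look-alike of the phone_stand alone.

How it is judged (in metres and radians):
On the way, in this order (a step that is already met when the one before it is completed fails the run):
1. the button has popped out through the middle hole and the fingers have let go of the plate (x of button in the frame of riser below -0.0165 m and z of button in the frame of riser between 0.055 and 0.1 m and contact force between the fingers and post below 0.2 N), for 0.2 s.
2. the locked plate is pressed on from above so that the button bears on the rim of its hole with more than 6 N (x of button in the frame of riser below -0.0165 m and z of button in the frame of riser between 0.055 and 0.1 m and z of the grasp point in the frame of post above 0.01 m and contact force between button and riser above 6 N), for 0.15 s.
3. the phone stand stands upright, centred and square on the plate, let go (all of step 1 and x of phone_stand in the frame of post between -0.012 and 0.012 m and y of phone_stand in the frame of post between -0.012 and 0.012 m and z of phone_stand in the frame of post between -0.003 and 0.004 m and angle between phone_stand's own z axis and vertical below 0.08 rad and angle between the x axis of phone_stand and the x axis of post, either way round below 0.2 rad and linear speed of phone_stand below 0.02 m/s and contact force between the fingers and phone_stand below 0.2 N), for 0.2 s.
At the end, for the whole second after the job is handed in: The button is out in the middle hole (tip more than 16.5 mm from the riser's axis) and the phone stand rests on the plate, let go: its origin within 12 mm of the plate's centre in x and in y, -3 to +4 mm above the plate, tilted less than 0.08 rad, square to the plate within 0.2 rad, at rest (all of step 3); the robot touches nothing.
It fails at once if the button is forced against the outer tube with more than 25 N (contact force between button and riser above 25 N).
It fails at once if the votive is moved more than 30 mm (distance of votive from where it was at the start of the episode above 0.03 m).
It fails at once if the tin is moved more than 30 mm (distance of tin from where it was at the start of the episode above 0.03 m).
It fails at once if the stapler is moved more than 30 mm (distance of stapler from where it was at the start of the episode above 0.03 m).
It also fails if it takes over 51 s, if anything falls off the work surface, if the arm or the gripper's body presses on something with over 40 N, if the wrist force passes 120 N, or if a joint passes its speed limit or range.

## Working session

There is one attempt and no reset: what is moved stays moved. The work goes in short steps, Python scripts to look and compute and a tool call to move; the robot and the scene stay as the last step left them, time stands still between calls to the robot, and variables do not carry over. Pictures are saved under pics/ and viewed, and the job is handed in when it is done.

Besides the shell and the picture viewer there is one more tool, called after "Call:" in YAML: its name, and indented under it one key for each argument. carry_out: Moves the arm, as the interface text tells. Scaled input: -1 to 1 covers 0.03 m each way for a shift and 10 degrees each way for a turn. Its arguments: {"type":"object","properties":{"plan":{"type":"array"},"force":{"type":"number"}},"required":["plan"]}

```bash
mkdir -p pics; ls; python3 - <<'E'
from cell import sensors, imaging
import cv2,numpy as np
o=sensors.get_obs(); print(o)
for n in ("scene","top","wrist"):
    d=imaging.read_camera(n); cv2.imwrite(f"pics/{n}0.png",d["color"][:,:,::-1]); print(n,d["mtx"].tolist(),[np.round(d[k],4).tolist() for k in d if k not in("color","mtx")])
    np.savez(f"pics/{n}0.npz",**d)
E
```

```text
pics
{'time_s': 0.0, 'qpos': array([71.85561545, 18.44095474, -4.01810288, 83.17667278,  1.29647866,
       78.54129424, -3.25828205]), 'joint_velocities': array([-0.00552054,  0.07827436, -0.05777395,  0.03401945, -0.04137079,
        0.02992069,  0.02855031]), 'effort': array([-9.77288109e-04, -4.91284704e+01, -4.04574433e-01, -3.12533391e+01,
       -6.40514656e-02,  4.36721637e-02,  1.68771858e-04]), 'tool_pos': array([ 0.21088962, -0.61423153,  0.22142489]), 'tool_rot': array([-1.79886419e+02,  6.48753219e-03,  1.89586333e+01]), 'force': array([-0.03779074, -0.20928411,  0.20388051]), 'wrist_torque': array([ 0.01080042, -0.03051659,  0.09702347]), 'grip_width': 0.08717755032920577}
scene [[561.9026513159135, 0.0, 321.16885292205535], [0.0, 561.9026513159135, 250.8659845588077], [0.0, 0.0, 1.0]] [[[-0.886, -0.4632, 0.0197, 0.468], [-0.359, 0.6585, -0.6615, 0.179], [0.2934, -0.5931, -0.7497, 1.2222], [0.0, 0.0, 0.0, 1.0]]]
top [[495.546112795184, 0.0, 327.28325660619873], [0.0, 495.546112795184, 238.54609109882693], [0.0, 0.0, 1.0]] [[[0.0009, -1.0, 0.0064, 0.122], [-0.999, -0.0012, -0.044, 0.4922], [0.0441, -0.0064, -0.999, 1.1709], [0.0, 0.0, 0.0, 1.0]]]
wrist [[371.64829954431775, 0.0, 317.4280900291304], [0.0, 371.64829954431775, 244.62428644532366], [0.0, 0.0, 1.0]] [[[0.0008, -0.9673, -0.2537, 0.0682], [1.0, 0.0007, 0.0006, -0.0004], [-0.0004, -0.2537, 0.9673, -0.1626], [0.0, 0.0, 0.0, 1.0]]]
```

View pics/scene0.png

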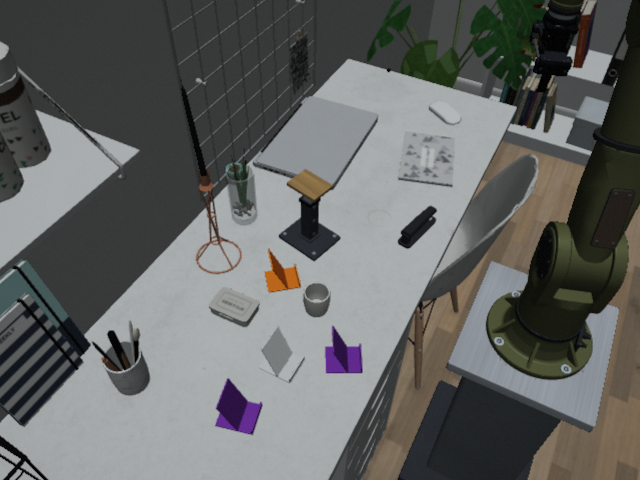

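View pics/top0.png

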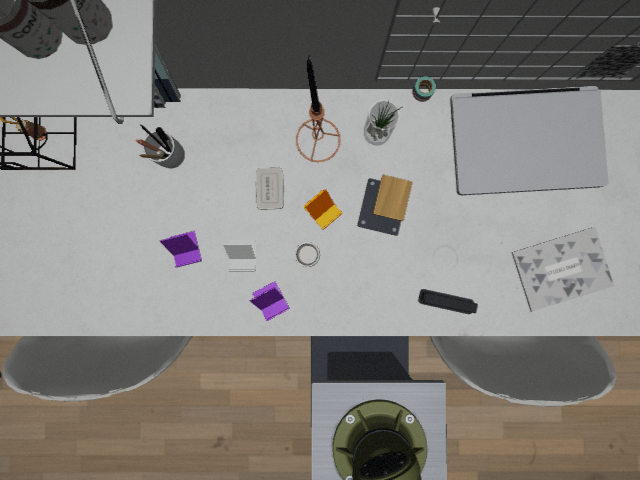

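View pics/wrist0.png

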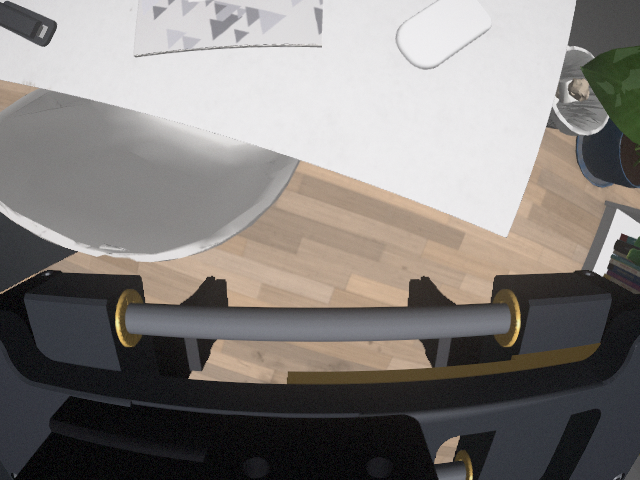

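```bash
cat > h.py <<'E'
import numpy as np,cv2
def load(n,i=0): return dict(np.load(f"pics/{n}{i}.npz"))
def ray(d,uv):
    E=d["extrinsics"];R,t=E[:3,:3],E[:3,3]
    v=np.linalg.inv(d["mtx"])@np.array([uv[0],uv[1],1.]); v=R.T@v; return -R.T@t, v/np.linalg.norm(v)
def onz(d,uv,z):
    c,v=ray(d,uv); return c+v*(z-c[2])/v[2]
def tri(d1,p1,d2,p2):
    c1,v1=ray(d1,p1);c2,v2=ray(d2,p2)
    s=np.linalg.lstsq(np.c_[v1,-v2],c2-c1,rcond=None)[0]
    a,b=c1+s[0]*v1,c2+s[1]*v2; return (a+b)/2,np.linalg.norm(a-b)
def proj(d,P):
    q=d["extrinsics"]@np.r_[P,1]; q=d["mtx"]@q[:3]; return q[:2]/q[2]
E
python3 - <<'E'
from h import *
for n,b,s in (("scene",(260,150,120,120),5),("scene",(240,310,90,90),6),("top",(350,160,80,80),7),("top",(210,225,80,60),8)):
    x,y,w,h=b; im=cv2.cvtColor(load(n)["color"],cv2.COLOR_RGB2BGR)[y:y+h,x:x+w]
    cv2.imwrite(f"pics/crop_{n}_{x}.png",cv2.resize(im,None,fx=s,fy=s,interpolation=cv2.INTER_CUBIC))
# wooden plate mask
for n,(x,y,w,h) in (("scene",(280,165,60,45)),("top",(365,165,60,70))):
    d=load(n);hsv=cv2.cvtColor(d["color"],cv2.COLOR_RGB2HSV)
    m=np.zeros(hsv.shape[:2],np.uint8); m[y:y+h,x:x+w]=cv2.inRange(hsv,(8,80,60),(28,255,255))[y:y+h,x:x+w]
    c=max(cv2.findContours(m,0,2)[0],key=cv2.contourArea)
    print(n,cv2.contourArea(c),cv2.approxPolyDP(c,3,True)[:,0].tolist(), cv2.minAreaRect(c))
E
```

```text
scene 698.0 [[287, 182], [314, 200], [332, 186], [306, 170]] ((309.08868408203125, 184.69923400878906), (40.815120697021484, 22.815906524658203), 30.465543746948242)
top 1197.0 [[382, 175], [373, 213], [402, 220], [411, 182]] ((392.14483642578125, 197.3916473388672), (31.315093994140625, 40.62623977661133), 13.392496109008789)
```

View pics/crop_scene_260.png

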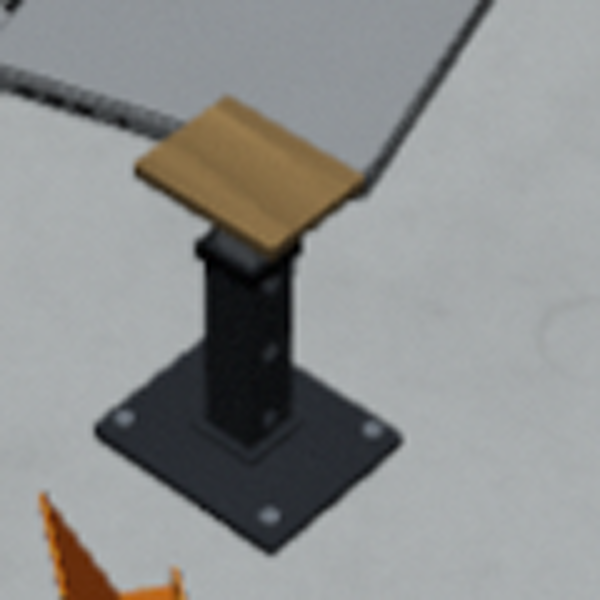

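View pics/crop_scene_240.png

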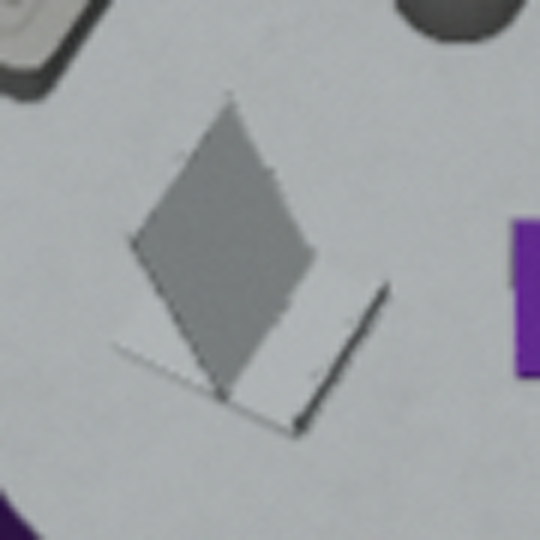

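View pics/crop_top_350.png

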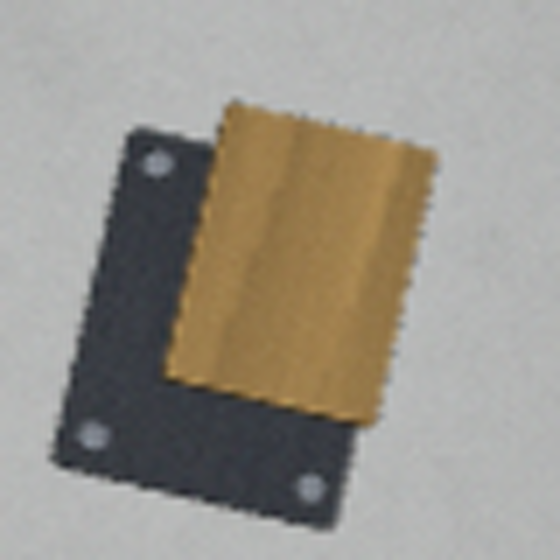

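View pics/crop_top_210.png

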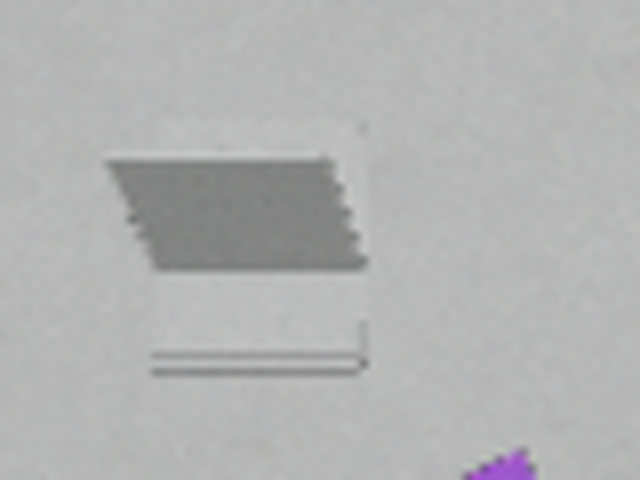

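```bash
python3 - <<'E'
from h import *
T,S=load("top"),load("scene")
tp=np.array([[382,175],[373,213],[402,220],[411,182]])+.0
sp=np.array([[306,170],[287,182],[314,200],[332,186]])+.0 # wrong order guess, try pairings
# scene crops: far-left corner etc; image right-down is -x side. 
P=lambda a:np.round(a,4)
# top corners: back-left,front-left,front-right,back-right ; scene: left(287,182) nearest +y? 
for k in range(4):
  r=[tri(T,tp[i],S,np.roll(sp,k,0)[i]) for i in range(4)]
  if max(e for _,e in r)<.02: print(k,[(P(p),round(e,4)) for p,e in r])
print("foot centre from corners")
ft=[(350+132/7,160+127/7),(350+52/7,160+463/7),(350+335/7,160+530/7)]
f=[onz(T,q,.012) for q in ft]; print([P(a) for a in f],P((f[0]+f[2])/2), np.linalg.norm(f[0]-f[1]),np.linalg.norm(f[1]-f[2]),np.degrees(np.arctan2(*(f[0]-f[1])[1::-1])))
fs=[(260+95/5,150+433/5),(260+272/5,150+552/5),(260+402/5,150+438/5)]
f=[onz(S,q,.012) for q in fs]; print([P(a) for a in f],P((f[0]+f[2])/2), np.linalg.norm(f[0]-f[1]),np.linalg.norm(f[1]-f[2]))
print("stand top")
for n,q,z in (("FL",(228.7,271.5),0),("FR",(256,271.5),0),("bpL",(229.4,258.9),.002),("bpR",(256,258.9),.002),("rearR",(255.5,240.3),.001),("topL",(223.4,245),.082),("topR",(251.3,245),.082)): print(n,P(onz(T,q,z)))
print("stand scene")
for n,q,z in (("rearL",(240+115/6,310+345/6),0),("FL",(240+297/6,310+436/6),0),("FR",(240+388/6,310+292/6),.006),("bpL",(240+224/6,310+397/6),.002),("topL",(240+132/6,310+242/6),.082),("topR",(240+230/6,310+97/6),.082)): print(n,P(onz(S,q,z)))
E
```

```text
3 [(array([0.6141, 0.0111, 0.1819]), np.float64(0.0022)), (array([0.5361, 0.0292, 0.1772]), np.float64(0.0028)), (array([ 0.5219, -0.0302,  0.1774]), np.float64(0.0025)), (array([ 0.5996, -0.0494,  0.1779]), np.float64(0.004))]
foot centre from corners
[array([0.637 , 0.0232, 0.012 ]), array([0.5217, 0.0507, 0.012 ]), array([ 0.499 , -0.0456,  0.012 ])] [ 0.568  -0.0112  0.012 ] 0.11849432543614784 0.09901189284105195 -13.460546267814339
[array([0.6295, 0.0302, 0.012 ]), array([0.5171, 0.0564, 0.012 ]), array([ 0.4956, -0.0392,  0.012 ])] [ 0.5626 -0.0045  0.012 ] 0.11549083251877298 0.09796994139501168
stand top
FL [0.4133 0.3586 0.    ]
FR [0.4133 0.2932 0.    ]
bpL [0.4434 0.3568 0.002 ]
bpR [0.4435 0.2932 0.002 ]
rearR [0.4881 0.2948 0.001 ]
topL [0.4742 0.3552 0.082 ]
topR [0.4743 0.2929 0.082 ]
stand scene
rearL [0.4855 0.3564 0.    ]
FL [0.4136 0.3568 0.    ]
FR [0.4115 0.2971 0.006 ]
bpL [0.442  0.3568 0.002 ]
topL [0.4712 0.3593 0.082 ]
topR [0.4717 0.2963 0.082 ]
```

Call:
carry_out:
  plan:
    - {"fingers":-1,"rz":-1,"dz":-0.5}
    - {"rz":-1,"dz":-0.5}
    - {"rz":-1}
    - {"rz":-1}
    - {"rz":-1}
    - {"rz":-1}
    - {"rz":-1}
    - {"rz":-1}
    - {"rz":-1}
    - {"rz":-1}
    - {"rz":-1}
    - {"rz":-1}

```text
validation failed for argument at $.pl...
```

Call:
carry_out:
  plan:
    - {"fingers":-1,"dx":0,"dy":0,"dz":-0.5,"rx":0,"ry":0,"rz":-1}
    - {"fingers":-1,"dx":0,"dy":0,"dz":-0.5,"rx":0,"ry":0,"rz":-1}

```text
time_s: 0.4
tool_pos: [0.211, -0.6144, 0.2522]
tool_rot: [-179.9, -0.0, 39.3]
force: [0.2, 0.2, 0.0]
grip_width: 0.0872
```

Call:
carry_out:
  plan:
    - {"fingers":-1,"dx":0,"dy":0,"dz":0,"rx":0,"ry":0,"rz":-1}
    - {"fingers":-1,"dx":0,"dy":0,"dz":0,"rx":0,"ry":0,"rz":-1}
    - {"fingers":-1,"dx":0,"dy":0,"dz":0,"rx":0,"ry":0,"rz":-1}
    - {"fingers":-1,"dx":0,"dy":0,"dz":0,"rx":0,"ry":0,"rz":-1}
    - {"fingers":-1,"dx":0,"dy":0,"dz":0,"rx":0,"ry":0,"rz":-1}
    - {"fingers":-1,"dx":0,"dy":0,"dz":0,"rx":0,"ry":0,"rz":-1}
    - {"fingers":-1,"dx":0,"dy":0,"dz":0,"rx":0,"ry":0,"rz":-1}
    - {"fingers":-1,"dx":0,"dy":0,"dz":0,"rx":0,"ry":0,"rz":-1}
    - {"fingers":-1,"dx":0,"dy":0,"dz":0,"rx":0,"ry":0,"rz":-1}
    - {"fingers":-1,"dx":0,"dy":0,"dz":0,"rx":0,"ry":0,"rz":-1}
    - {"fingers":-1,"dx":0,"dy":0,"dz":0,"rx":0,"ry":0,"rz":-1}
    - {"fingers":-1,"dx":0,"dy":0,"dz":0,"rx":0,"ry":0,"rz":-1}

```text
time_s: 1.9
tool_pos: [0.2109, -0.6146, 0.2521]
tool_rot: [180.0, -0.0, 159.3]
force: [-0.6, 0.1, -0.1]
grip_width: 0.0871
```

```bash
cat >> h.py <<'E'
from scipy.spatial.transform import Rotation as Ro
def togo(target,yaw=None):
    from cell import sensors
    o=sensors.get_obs(); R=Ro.from_euler('xyz',o["tool_rot"],degrees=True)
    d=R.inv().apply(np.array(target)-o["tool_pos"])
    print("t",round(o["time_s"],2),"pos",np.round(o["tool_pos"],4),"rot",np.round(o["tool_rot"],2),"F",np.round(o["force"],1),"q",np.round(o["qpos"],0))
    print("tool-axis shift units",np.round(d/0.03,2), "mm",np.round(d*1e3,1))
    if yaw is not None:
        rv=(R.inv()*Ro.from_euler('xyz',[180,0,yaw],degrees=True)).as_rotvec(degrees=True); print("turn units",np.round(rv/10,2))
E
python3 -c "
from h import *
togo((.567,-.0095,.26),166.7)"
```

```text
t 1.9 pos [ 0.2109 -0.6146  0.2521] rot [ 1.7997e+02 -3.0000e-02  1.5928e+02] F [-0.6  0.1 -0.1] q [ 86.  19. -22.  80.   7.  82. 133.]
tool-axis shift units [-3.96 23.06 -0.25] mm [-118.9  691.9   -7.5]
turn units [ 0.   -0.   -0.74]
```

Call:
carry_out:
  plan:
    - {"fingers":-1,"dx":0,"dy":0,"dz":0,"rx":0,"ry":0,"rz":-0.74}
    - {"fingers":-1,"dx":-0.3,"dy":0.95,"dz":0,"rx":0,"ry":0,"rz":0}
    - {"fingers":-1,"dx":-0.3,"dy":0.95,"dz":0,"rx":0,"ry":0,"rz":0}
    - {"fingers":-1,"dx":-0.3,"dy":0.95,"dz":0,"rx":0,"ry":0,"rz":0}
    - {"fingers":-1,"dx":-0.3,"dy":0.95,"dz":0,"rx":0,"ry":0,"rz":0}
    - {"fingers":-1,"dx":-0.3,"dy":0.95,"dz":0,"rx":0,"ry":0,"rz":0}
    - {"fingers":-1,"dx":-0.3,"dy":0.95,"dz":0,"rx":0,"ry":0,"rz":0}
    - {"fingers":-1,"dx":-0.3,"dy":0.95,"dz":0,"rx":0,"ry":0,"rz":0}
    - {"fingers":-1,"dx":-0.3,"dy":0.95,"dz":0,"rx":0,"ry":0,"rz":0}
    - {"fingers":-1,"dx":-0.3,"dy":0.95,"dz":0,"rx":0,"ry":0,"rz":0}
    - {"fingers":-1,"dx":-0.3,"dy":0.95,"dz":0,"rx":0,"ry":0,"rz":0}
    - {"fingers":-1,"dx":-0.3,"dy":0.95,"dz":0,"rx":0,"ry":0,"rz":0}

```text
time_s: 3.4
tool_pos: [0.3815, -0.3325, 0.2523]
tool_rot: [-180.0, -0.0, 166.4]
force: [0.1, -0.4, -0.0]
grip_width: 0.0869
```

```bash
python3 -c "
from h import *
togo((.567,-.0095,.26),166.7)"
```

```text
t 3.4 pos [ 0.3815 -0.3325  0.2523] rot [-1.8000e+02 -2.0000e-02  1.6635e+02] F [ 0.1 -0.4 -0. ] q [ 73.   2. -35. 100.   1.  79. 114.]
tool-axis shift units [-3.47 11.92 -0.26] mm [-104.   357.6   -7.7]
turn units [-0.   -0.   -0.03]
```

Call:
carry_out:
  plan:
    - {"fingers":-1,"dx":-0.29,"dy":1,"dz":-0.1,"rx":0,"ry":0,"rz":0}
    - {"fingers":-1,"dx":-0.29,"dy":1,"dz":-0.1,"rx":0,"ry":0,"rz":0}
    - {"fingers":-1,"dx":-0.29,"dy":1,"dz":0,"rx":0,"ry":0,"rz":0}
    - {"fingers":-1,"dx":-0.29,"dy":1,"dz":0,"rx":0,"ry":0,"rz":0}
    - {"fingers":-1,"dx":-0.29,"dy":1,"dz":0,"rx":0,"ry":0,"rz":0}
    - {"fingers":-1,"dx":-0.29,"dy":1,"dz":0,"rx":0,"ry":0,"rz":0}
    - {"fingers":-1,"dx":-0.29,"dy":1,"dz":0,"rx":0,"ry":0,"rz":0}
    - {"fingers":-1,"dx":-0.29,"dy":1,"dz":0,"rx":0,"ry":0,"rz":0}
    - {"fingers":-1,"dx":-0.29,"dy":1,"dz":0,"rx":0,"ry":0,"rz":0}
    - {"fingers":-1,"dx":-0.29,"dy":1,"dz":0,"rx":0,"ry":0,"rz":0}
    - {"fingers":-1,"dx":-0.29,"dy":1,"dz":0,"rx":0,"ry":0,"rz":0}
    - {"fingers":-1,"dx":-0.29,"dy":0.9,"dz":0,"rx":0,"ry":0,"rz":0}

```text
time_s: 4.9
tool_pos: [0.5672, -0.0102, 0.2583]
tool_rot: [-180.0, -0.0, 166.4]
force: [-0.3, -0.2, -0.0]
grip_width: 0.087
```

```bash
python3 -c "
from h import *
from cell import imaging,sensors
togo((.567,-.0095,.26),166.7)
d=imaging.read_camera('wrist');cv2.imwrite('pics/w1.png',d['color'][:,:,::-1]);o=sensors.get_obs();np.savez('pics/w1.npz',tp=o['tool_pos'],tr=o['tool_rot'],**d)"
```

```text
t 4.9 pos [ 0.5672 -0.0102  0.2583] rot [-1.7999e+02 -2.0000e-02  1.6636e+02] F [-0.3 -0.2 -0. ] q [ 45.  13. -54.  91.  11.  82.  66.]
tool-axis shift units [ 0.01  0.02 -0.06] mm [ 0.4  0.7 -1.7]
turn units [-0.   -0.   -0.03]
```

View pics/w1.png

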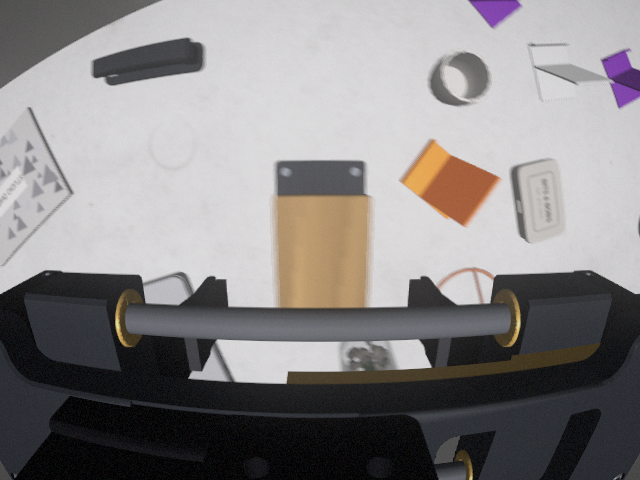

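```bash
cat >> h.py <<'E'
def wray(d,uv):
    m=d["mtx"]; a=np.array([(uv[0]-m[0,2])/m[0,0],(uv[1]-m[1,2])/m[1,1]]); r=np.hypot(*a); v=np.r_[a/r*np.sin(r),np.cos(r)]
    X=d["tool_from_camera"]; R=Ro.from_euler('xyz',d["tr"],degrees=True).as_matrix()
    return R@X[:3,3]+d["tp"], R@X[:3,:3]@v
def wonz(d,uv,z):
    c,v=wray(d,uv); return c+v*(z-c[2])/v[2]
E
python3 - <<'E'
from h import *
d=dict(np.load("pics/w1.npz"))
im=d["color"]; hsv=cv2.cvtColor(im,cv2.COLOR_RGB2HSV)
m=cv2.inRange(hsv,(8,70,60),(28,255,255)); m[:150]=0;m[305:]=0;m[:,:240]=0;m[:,400:]=0
for r in (200,230,260,290):
    c=np.where(m[r]>0)[0]; print(r,c.min(),c.max())
print(np.where(m[:,320]>0)[0].min())
R0=Ro.from_euler('z',-13.3,degrees=True).as_matrix()
rel=lambda p:np.round(R0.T@(p-[.567,-.0095,0]),4)
for z in (.174,.178,.182):
  for r in (200,230,260,290):
    c=np.where(m[r]>0)[0]; a,b=wonz(d,(c.min(),r),z),wonz(d,(c.max()+1,r),z); print(z,r,rel(a),rel(b),"w",round(np.linalg.norm(a-b),4))
  print(rel(wonz(d,(320,np.where(m[:,320]>0)[0].min()),z)))
for q in ((277,161),(363,161),): print("foot",rel(wonz(d,q,.012)))
E
```

```text
200 277 367
230 278 366
260 279 365
290 280 364
195
0.174 200 [-0.0357 -0.023   0.174 ] [-0.0357  0.0381  0.174 ] w 0.0612
0.174 230 [-0.0151 -0.0228  0.174 ] [-0.015  0.038  0.174] w 0.0608
0.174 260 [ 0.0063 -0.0227  0.174 ] [0.0065 0.038  0.174 ] w 0.0607
0.174 290 [ 0.0288 -0.0227  0.174 ] [0.029  0.0382 0.174 ] w 0.0609
[-0.0389  0.0058  0.174 ]
0.178 200 [-0.0362 -0.0226  0.178 ] [-0.0363  0.0376  0.178 ] w 0.0602
0.178 230 [-0.0159 -0.0224  0.178 ] [-0.0159  0.0374  0.178 ] w 0.0598
0.178 260 [ 0.0051 -0.0223  0.178 ] [0.0052 0.0375 0.178 ] w 0.0597
0.178 290 [ 0.0272 -0.0223  0.178 ] [0.0274 0.0376 0.178 ] w 0.0599
[-0.0394  0.0058  0.178 ]
0.182 200 [-0.0368 -0.0222  0.182 ] [-0.0368  0.037   0.182 ] w 0.0592
0.182 230 [-0.0168 -0.022   0.182 ] [-0.0168  0.0369  0.182 ] w 0.0589
0.182 260 [ 0.0039 -0.0219  0.182 ] [0.004  0.0369 0.182 ] w 0.0588
0.182 290 [ 0.0256 -0.0219  0.182 ] [0.0258 0.0371 0.182 ] w 0.0589
[-0.0399  0.0057  0.182 ]
foot [-0.057  -0.0397  0.012 ]
foot [-0.0571  0.0546  0.012 ]
```

```bash
python3 - <<'E'
from h import *
d=dict(np.load("pics/w1.npz"))
print(d["tp"],d["tr"],d["tool_from_camera"])
R0=Ro.from_euler('z',-13.3,degrees=True).as_matrix()
rel=lambda p:np.round(R0.T@(p-[.567,-.0095,0]),4)
print(rel(wray(d,(317,200))[0]),R0.T@wray(d,(317.43,200))[1])
im=d["color"][140:310,240:410,::-1]; cv2.imwrite("pics/w1c.png",cv2.resize(im,None,fx=3.5,fy=3.5))
E
```

```text
[ 0.56837116 -0.00580021  0.25835347] [1.79783214e+02 2.51369673e-02 1.66618651e+02] [[ 8.27299985e-04 -9.67518016e-01 -2.52800722e-01  6.97420246e-02]
 [ 9.99999417e-01  9.75719061e-04 -4.61732330e-04 -5.28315083e-05]
 [ 6.93396831e-04 -2.52800193e-01  9.67518259e-01 -1.62584944e-01]
 [ 0.00000000e+00  0.00000000e+00  0.00000000e+00  1.00000000e+00]]
[-0.0693  0.0033  0.4209] [ 0.13552746  0.00298637 -0.99076909]
```

View pics/w1c.png

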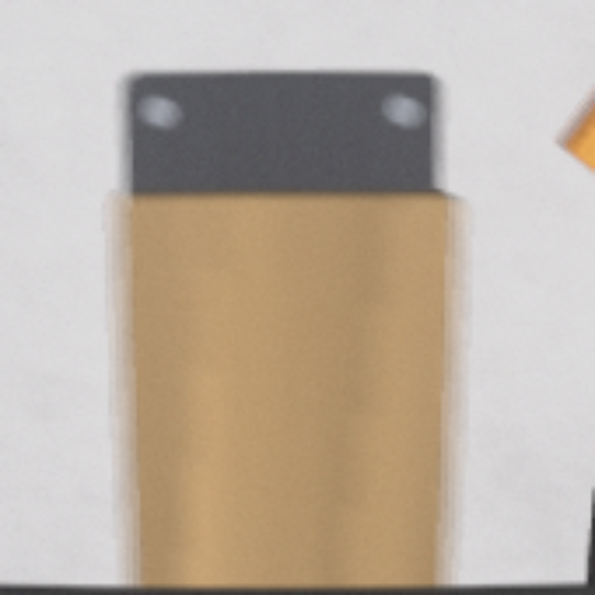

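```bash
cat > wp.py <<'E'
from h import *
import sys
from cell import imaging,sensors
n=sys.argv[1]; o=sensors.get_obs()
d=imaging.read_camera('wrist');cv2.imwrite(f'pics/{n}.png',d['color'][:,:,::-1]);d.update(tp=o['tool_pos'],tr=o['tool_rot']);np.savez(f'pics/{n}.npz',**d)
E
python3 wp.py w2
cat > meas.py <<'E'
from h import *
import sys
d=dict(np.load(f"pics/{sys.argv[1]}.npz")); z=float(sys.argv[2])
im=d["color"]; hsv=cv2.cvtColor(im,cv2.COLOR_RGB2HSV)
m=cv2.inRange(hsv,(8,70,60),(28,255,255)); m[:150]=0;m[305:]=0;m[:,:240]=0;m[:,400:]=0
R0=Ro.from_euler('z',-13.3,degrees=True).as_matrix()
rel=lambda p:np.round(R0.T@(p-[.567,-.0095,0]),4)
print(d["tp"],d["tr"])
for r in (210,230,260,290):
    c=np.where(m[r]>0)[0]; a,b=wonz(d,(c.min(),r),z),wonz(d,(c.max()+1,r),z); print(z,r,c.min(),c.max(),rel(a),rel(b),"w",round(np.linalg.norm(a-b),4),"cy",round((rel(a)+rel(b))[1]/2,4))
q=(320,np.where(m[:,320]>0)[0].min()); print(q,rel(wonz(d,q,z)))
E
python3 meas.py w2 .178; python3 -c "
import cv2;im=cv2.imread('pics/w2.png')[140:310,240:410];cv2.imwrite('pics/w2c.png',cv2.resize(im,None,fx=3.5,fy=3.5))"
```

```text
[ 0.56837116 -0.00580021  0.25835347] [1.79783214e+02 2.51369673e-02 1.66618651e+02]
0.178 210 264 359 [-0.0296 -0.0315  0.178 ] [-0.0295  0.0324  0.178 ] w 0.0639 cy 0.0004
0.178 230 264 358 [-0.016  -0.0319  0.178 ] [-0.0159  0.032   0.178 ] w 0.0639 cy 0.0001
0.178 260 265 357 [ 0.0051 -0.032   0.178 ] [0.0052 0.0319 0.178 ] w 0.0639 cy -0.0001
0.178 290 267 356 [ 0.0273 -0.0315  0.178 ] [0.0273 0.0319 0.178 ] w 0.0635 cy 0.0002
(320, np.int64(193)) [-0.0408  0.0058  0.178 ]
```

View pics/w2c.png

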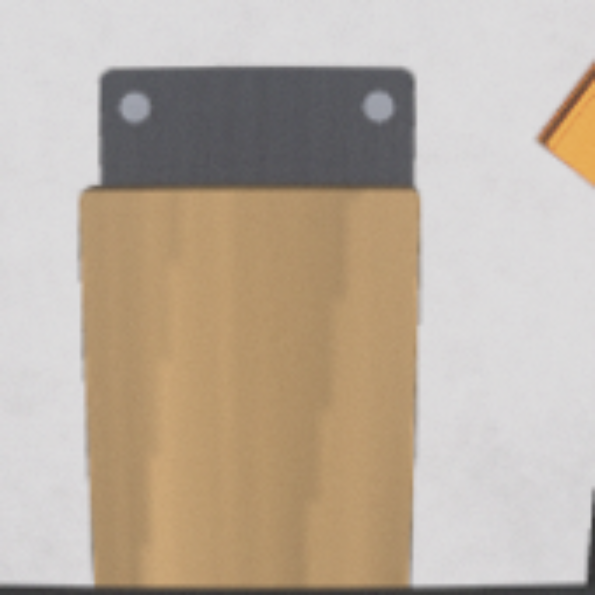

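```bash
python3 -c "
from h import *
togo((.568,-.0095,.154),166.7)"
```

```text
t 5.0 pos [ 0.5675 -0.0072  0.2583] rot [ 1.7984e+02 -3.0000e-02  1.6667e+02] F [-0.  -0.2  0.1] q [ 45.  13. -54.  91.  11.  82.  66.]
tool-axis shift units [-0.04 -0.08  3.48] mm [ -1.1  -2.4 104.3]
turn units [ 0.02 -0.   -0.  ]
```

Call:
carry_out:
  plan:
    - {"fingers":-1,"dx":0,"dy":0,"dz":0.6,"rx":0,"ry":0,"rz":-0.02}
    - {"fingers":-1,"dx":0,"dy":0,"dz":0.6,"rx":0,"ry":0,"rz":0}
    - {"fingers":-1,"dx":0,"dy":0,"dz":0.6,"rx":0,"ry":0,"rz":0}
    - {"fingers":-1,"dx":0,"dy":0,"dz":0.6,"rx":0,"ry":0,"rz":0}
    - {"fingers":-1,"dx":0,"dy":0,"dz":0.6,"rx":0,"ry":0,"rz":0}
    - {"fingers":-1,"dx":0,"dy":0,"dz":0.4,"rx":0,"ry":0,"rz":0}
    - {"fingers":-1,"dx":0,"dy":0,"dz":0,"rx":0,"ry":0,"rz":0}
    - {"fingers":-1,"dx":0,"dy":0,"dz":0,"rx":0,"ry":0,"rz":0}

```text
time_s: 6.0
tool_pos: [0.5674, -0.011, 0.1571]
tool_rot: [180.0, 0.1, 166.6]
force: [-0.1, 0.8, -0.6]
grip_width: 0.0868
```

```bash
python3 -c "
from h import *
togo((.568,-.0095,.154),166.7)"
```

```text
t 6.0 pos [ 0.5674 -0.011   0.1571] rot [1.7999e+02 5.0000e-02 1.6657e+02] F [-0.1  0.8 -0.6] q [ 43.  18. -53.  99.  15.  71.  64.]
tool-axis shift units [-0.01  0.05  0.1 ] mm [-0.2  1.6  3.1]
turn units [ 0.    0.01 -0.01]
```

Call:
carry_out:
  plan:
    - {"fingers":-1,"dx":0,"dy":0.05,"dz":0.1,"rx":0,"ry":0,"rz":0}
    - {"fingers":1,"dx":0,"dy":0,"dz":0,"rx":0,"ry":0,"rz":0}
    - {"fingers":1,"dx":0,"dy":0,"dz":0,"rx":0,"ry":0,"rz":0}
    - {"fingers":1,"dx":0,"dy":0,"dz":0,"rx":0,"ry":0,"rz":0}
    - {"fingers":1,"dx":0,"dy":0,"dz":0,"rx":0,"ry":0,"rz":0}
  force: 40

```text
time_s: 6.62
tool_pos: [0.5674, -0.0097, 0.1536]
tool_rot: [180.0, 0.0, 166.6]
force: [0.1, 0.6, 0.9]
grip_width: 0.0632
```

Call:
carry_out:
  plan:
    - {"fingers":1,"dx":0,"dy":0,"dz":-0.1,"rx":0,"ry":0,"rz":0}
    - {"fingers":1,"dx":0,"dy":0,"dz":-0.1,"rx":0,"ry":0,"rz":0}
    - {"fingers":1,"dx":0,"dy":0,"dz":-0.1,"rx":0,"ry":0,"rz":0}
    - {"fingers":1,"dx":0,"dy":0,"dz":0,"rx":0,"ry":0,"rz":0}

```text
time_s: 7.12
tool_pos: [0.5674, -0.0096, 0.1629]
tool_rot: [-180.0, 0.0, 166.6]
force: [2.4, 0.1, -4.8]
grip_width: 0.0631
```

Call:
carry_out:
  plan:
    - {"fingers":1,"dx":0,"dy":0,"dz":-0.05,"rx":0,"ry":0,"rz":0}
    - {"fingers":1,"dx":0,"dy":0,"dz":-0.05,"rx":0,"ry":0,"rz":0}

```text
time_s: 7.38
tool_pos: [0.5673, -0.0096, 0.1655]
tool_rot: [180.0, 0.0, 166.6]
force: [3.8, 1.6, -7.9]
grip_width: 0.063
```

Call:
carry_out:
  plan:
    - {"fingers":1,"dx":0,"dy":0,"dz":-0.04,"rx":0,"ry":0,"rz":0}
    - {"fingers":1,"dx":0,"dy":0,"dz":-0.04,"rx":0,"ry":0,"rz":0}

```text
time_s: 7.62
tool_pos: [0.5673, -0.0097, 0.1681]
tool_rot: [180.0, 0.0, 166.6]
force: [3.7, 0.9, -7.0]
grip_width: 0.0629
```

Call:
carry_out:
  plan:
    - {"fingers":1,"dx":0,"dy":0,"dz":-0.04,"rx":0,"ry":0,"rz":0}
    - {"fingers":1,"dx":0,"dy":0,"dz":-0.04,"rx":0,"ry":0,"rz":0}

```text
time_s: 7.88
tool_pos: [0.5673, -0.0097, 0.1706]
tool_rot: [-180.0, 0.0, 166.6]
force: [3.6, 1.1, -6.5]
grip_width: 0.0633
```

Call:
carry_out:
  plan:
    - {"fingers":1,"dx":0,"dy":0,"dz":-0.04,"rx":0,"ry":0,"rz":0}
    - {"fingers":1,"dx":0,"dy":0,"dz":-0.04,"rx":0,"ry":0,"rz":0}

```text
time_s: 8.12
tool_pos: [0.5673, -0.0097, 0.1726]
tool_rot: [180.0, 0.0, 166.6]
force: [3.5, 1.6, -7.0]
grip_width: 0.0633
```

Call:
carry_out:
  plan:
    - {"fingers":1,"dx":0,"dy":0,"dz":-0.04,"rx":0,"ry":0,"rz":0}
    - {"fingers":1,"dx":0,"dy":0,"dz":-0.04,"rx":0,"ry":0,"rz":0}

```text
time_s: 8.38
tool_pos: [0.5673, -0.0096, 0.1737]
tool_rot: [180.0, -0.0, 166.6]
force: [9.2, 2.3, -19.9]
grip_width: 0.0633
```

```bash
python3 wp.py w3; python3 -c "
import cv2;im=cv2.imread('pics/w3.png')[110:310,220:430];cv2.imwrite('pics/w3c.png',cv2.resize(im,None,fx=2.8,fy=2.8))"
```

```text
(no output)
```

View pics/w3c.png

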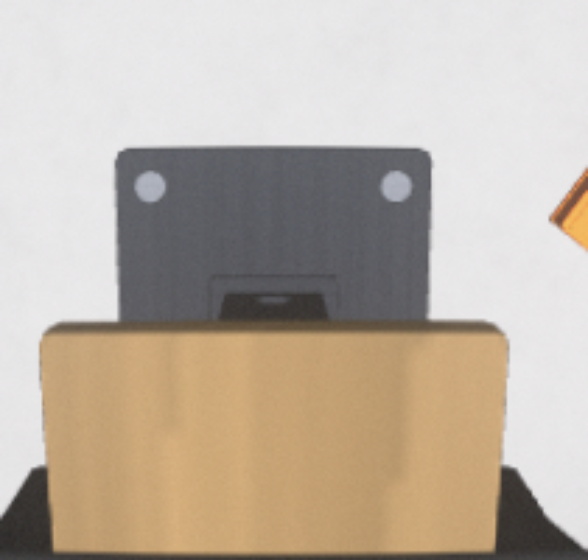

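Call:
carry_out:
  plan:
    - {"fingers":1,"dx":0,"dy":0,"dz":0.05,"rx":0,"ry":0,"rz":0}
    - {"fingers":1,"dx":0,"dy":0,"dz":0,"rx":0,"ry":0,"rz":0}

```text
time_s: 8.68
tool_pos: [0.5674, -0.0096, 0.1733]
tool_rot: [180.0, 0.0, 166.6]
force: [5.2, 2.2, -9.3]
grip_width: 0.0629
```

Call:
carry_out:
  plan:
    - {"fingers":-1,"dx":0,"dy":0,"dz":0,"rx":0,"ry":0,"rz":0}
    - {"fingers":-1,"dx":0,"dy":0,"dz":0,"rx":0,"ry":0,"rz":0}
    - {"fingers":-1,"dx":0,"dy":0,"dz":0,"rx":0,"ry":0,"rz":0}
    - {"fingers":-1,"dx":0,"dy":0,"dz":0,"rx":0,"ry":0,"rz":0}

```text
time_s: 9.18
tool_pos: [0.5673, -0.0099, 0.1739]
tool_rot: [-180.0, 0.0, 166.5]
force: [-0.8, -0.2, -0.0]
grip_width: 0.0858
```

```bash
python3 - <<'E'
from h import *
from cell import imaging
d=imaging.read_camera("scene"); np.savez("pics/scene1.npz",**d)
im=d["color"][150:270,260:380,::-1]; cv2.imwrite("pics/s1c.png",cv2.resize(im,None,fx=5,fy=5,interpolation=cv2.INTER_CUBIC))
togo((.568,-.0095,.174),166.7)
E
```

```text
t 9.22 pos [ 0.5673 -0.0099  0.1739] rot [-1.7998e+02  1.0000e-02  1.6655e+02] F [-0.1  0.5 -0. ] q [ 44.  17. -53.  97.  14.  73.  64.]
tool-axis shift units [-0.02  0.02 -0.  ] mm [-0.6  0.5 -0.1]
turn units [-0.    0.   -0.02]
```

View pics/s1c.png

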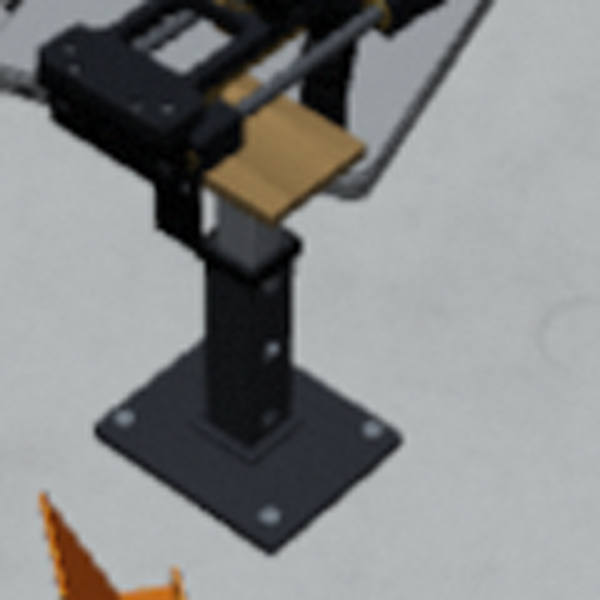

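Call:
carry_out:
  plan:
    - {"fingers":-1,"dx":0,"dy":0,"dz":-0.6,"rx":0,"ry":0,"rz":0}
    - {"fingers":-1,"dx":0,"dy":0,"dz":-0.6,"rx":0,"ry":0,"rz":0}
    - {"fingers":-1,"dx":0,"dy":0,"dz":-0.2,"rx":0,"ry":0,"rz":0}
    - {"fingers":1,"dx":-0.02,"dy":0,"dz":0,"rx":0,"ry":0,"rz":0}
    - {"fingers":1,"dx":0,"dy":0,"dz":0,"rx":0,"ry":0,"rz":0}
    - {"fingers":1,"dx":0,"dy":0,"dz":0,"rx":0,"ry":0,"rz":0}
    - {"fingers":1,"dx":0,"dy":0,"dz":0,"rx":0,"ry":0,"rz":0}
    - {"fingers":1,"dx":0,"dy":0,"dz":0,"rx":0,"ry":0,"rz":0}
  force: 10

```text
time_s: 10.22
tool_pos: [0.5678, -0.0099, 0.2154]
tool_rot: [-180.0, -0.0, 166.6]
force: [-0.1, 0.4, -0.2]
grip_width: 0.0451
```

Call:
carry_out:
  plan:
    - {"fingers":1,"dx":0,"dy":0,"dz":0,"rx":0,"ry":0,"rz":0}
    - {"fingers":1,"dx":0,"dy":0,"dz":0.1,"rx":0,"ry":0,"rz":0}
    - {"fingers":1,"dx":0,"dy":0,"dz":0.1,"rx":0,"ry":0,"rz":0}
    - {"fingers":1,"dx":0,"dy":0,"dz":0.1,"rx":0,"ry":0,"rz":0}
    - {"fingers":1,"dx":0,"dy":0,"dz":0.1,"rx":0,"ry":0,"rz":0}
    - {"fingers":1,"dx":0,"dy":0,"dz":0.0,"rx":0,"ry":0,"rz":0}

```text
time_s: 10.98
tool_pos: [0.5677, -0.0099, 0.2033]
tool_rot: [-180.0, -0.0, 166.6]
force: [0.1, 0.4, 0.8]
grip_width: 0.0006
```

Call:
carry_out:
  plan:
    - {"fingers":1,"dx":0,"dy":0,"dz":0.04,"rx":0,"ry":0,"rz":0}
    - {"fingers":1,"dx":0,"dy":0,"dz":0.04,"rx":0,"ry":0,"rz":0}

```text
time_s: 11.22
tool_pos: [0.568, -0.0099, 0.2013]
tool_rot: [-180.0, 0.0, 166.6]
force: [-0.3, 0.0, 1.7]
grip_width: 0.0005
```

Call:
carry_out:
  plan:
    - {"fingers":1,"dx":0,"dy":0,"dz":0.03,"rx":0,"ry":0,"rz":0}
    - {"fingers":1,"dx":0,"dy":0,"dz":0.03,"rx":0,"ry":0,"rz":0}

```text
time_s: 11.48
tool_pos: [0.568, -0.0098, 0.1996]
tool_rot: [-180.0, 0.0, 166.6]
force: [-1.1, -0.9, 0.7]
grip_width: 0.0007
```

Call:
carry_out:
  plan:
    - {"fingers":1,"dx":0,"dy":0,"dz":0.03,"rx":0,"ry":0,"rz":0}

```text
time_s: 11.6
tool_pos: [0.568, -0.0099, 0.199]
tool_rot: [-180.0, 0.0, 166.6]
force: [-1.9, -0.5, 5.5]
grip_width: 0.0007
```

Call:
carry_out:
  plan:
    - {"fingers":1,"dx":0,"dy":0,"dz":0.03,"rx":0,"ry":0,"rz":0}
    - {"fingers":1,"dx":0,"dy":0,"dz":0,"rx":0,"ry":0,"rz":0}

```text
time_s: 11.85
tool_pos: [0.568, -0.0099, 0.1988]
tool_rot: [-180.0, 0.0, 166.6]
force: [-2.4, 0.3, 8.0]
grip_width: 0.0004
```

Call:
carry_out:
  plan:
    - {"fingers":1,"dx":0,"dy":0,"dz":0.02,"rx":0,"ry":0,"rz":0}
    - {"fingers":1,"dx":0,"dy":0,"dz":0,"rx":0,"ry":0,"rz":0}

```text
time_s: 12.1
tool_pos: [0.568, -0.0099, 0.1987]
tool_rot: [-179.9, 0.0, 166.5]
force: [-4.2, 0.4, 10.5]
grip_width: 0.0
```

Call:
carry_out:
  plan:
    - {"fingers":1,"dx":0,"dy":0,"dz":0.02,"rx":0,"ry":0,"rz":0}
    - {"fingers":1,"dx":0,"dy":0,"dz":0,"rx":0,"ry":0,"rz":0}

```text
time_s: 12.35
tool_pos: [0.568, -0.0098, 0.1985]
tool_rot: [-179.9, 0.1, 166.5]
force: [-5.2, -1.6, 12.8]
grip_width: 0.0002
```

Call:
carry_out:
  plan:
    - {"fingers":1,"dx":0,"dy":0,"dz":0.02,"rx":0,"ry":0,"rz":0}
    - {"fingers":1,"dx":0,"dy":0,"dz":0,"rx":0,"ry":0,"rz":0}
    - {"fingers":1,"dx":0,"dy":0,"dz":0,"rx":0,"ry":0,"rz":0}

```text
time_s: 12.72
tool_pos: [0.568, -0.0098, 0.1984]
tool_rot: [-179.9, 0.1, 166.5]
force: [-5.9, -0.4, 16.4]
grip_width: 0.0007
```

Call:
carry_out:
  plan:
    - {"fingers":1,"dx":0,"dy":0,"dz":-1,"rx":0,"ry":0,"rz":0}
    - {"fingers":-1,"dx":0,"dy":0,"dz":-1,"rx":0,"ry":0,"rz":0}
    - {"fingers":-1,"dx":0.6,"dy":1,"dz":0,"rx":0,"ry":0,"rz":0}
    - {"fingers":-1,"dx":0.6,"dy":1,"dz":0,"rx":0,"ry":0,"rz":0}
    - {"fingers":-1,"dx":0.6,"dy":1,"dz":0,"rx":0,"ry":0,"rz":0}
    - {"fingers":-1,"dx":0.6,"dy":1,"dz":0,"rx":0,"ry":0,"rz":0}
    - {"fingers":-1,"dx":0.6,"dy":1,"dz":0,"rx":0,"ry":0,"rz":0}
    - {"fingers":-1,"dx":0.6,"dy":1,"dz":0,"rx":0,"ry":0,"rz":0}
    - {"fingers":-1,"dx":0.6,"dy":1,"dz":0,"rx":0,"ry":0,"rz":0}
    - {"fingers":-1,"dx":0.6,"dy":1,"dz":0,"rx":0,"ry":0,"rz":0}
    - {"fingers":-1,"dx":0.6,"dy":1,"dz":0,"rx":0,"ry":0,"rz":0}
    - {"fingers":-1,"dx":0.6,"dy":1,"dz":0,"rx":0,"ry":0,"rz":0}

```text
time_s: 14.22
tool_pos: [0.4622, 0.3246, 0.2555]
tool_rot: [-180.0, 0.0, 166.5]
force: [-0.1, 0.3, 0.1]
grip_width: 0.0863
```

Call:
carry_out:
  plan:
    - {"fingers":-1,"dx":0,"dy":0,"dz":0.8,"rx":0,"ry":0,"rz":-0.7}
    - {"fingers":-1,"dx":0,"dy":0,"dz":0.8,"rx":0,"ry":0,"rz":-0.65}
    - {"fingers":-1,"dx":0,"dy":0,"dz":0.4,"rx":0,"ry":0,"rz":0}
    - {"fingers":-1,"dx":0,"dy":0,"dz":0,"rx":0,"ry":0,"rz":0}
    - {"fingers":-1,"dx":0,"dy":0,"dz":0,"rx":0,"ry":0,"rz":0}
    - {"fingers":-1,"dx":0,"dy":0,"dz":0,"rx":0,"ry":0,"rz":0}

```text
time_s: 14.98
tool_pos: [0.463, 0.3241, 0.1967]
tool_rot: [180.0, 0.1, -180.0]
force: [0.9, -0.2, 0.9]
grip_width: 0.087
```

```bash
python3 wp.py w4; python3 -c "
from h import *
togo((.458,.326,.041),180)"
```

```text
t 15.03 pos [0.463  0.324  0.1966] rot [ 1.7998e+02  7.0000e-02 -1.7998e+02] F [-0.5 -0.1 -0. ] q [ 16.  19. -65.  96.  18.  76.  39.]
tool-axis shift units [0.17 0.06 5.19] mm [  5.2   1.9 155.6]
turn units [0.   0.01 0.  ]
```

View pics/w4.png

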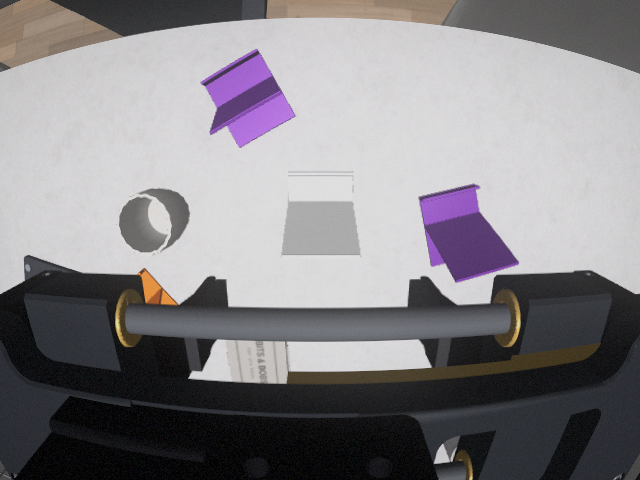

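```bash
python3 -c "
from h import *
d=dict(np.load('pics/w4.npz'))
for q,z in (((288.5,171.5),.008),((353.5,171.5),.008),((288,202),.002),((355,202),.002),((281.5,255.5),.082),((360.5,255.5),.082)): print(q,z,np.round(wonz(d,q,z),4))
im=cv2.imread('pics/w4.png')[150:270,260:380];cv2.imwrite('pics/w4c.png',cv2.resize(im,None,fx=5,fy=5))"
```

```text
(288.5, 171.5) 0.008 [0.4141 0.2968 0.008 ]
(353.5, 171.5) 0.008 [0.4139 0.3581 0.008 ]
(288, 202) 0.002 [0.4441 0.2956 0.002 ]
(355, 202) 0.002 [0.444  0.3607 0.002 ]
(281.5, 255.5) 0.082 [0.4747 0.2961 0.082 ]
(360.5, 255.5) 0.082 [0.4746 0.3578 0.082 ]
```

View pics/w4c.png

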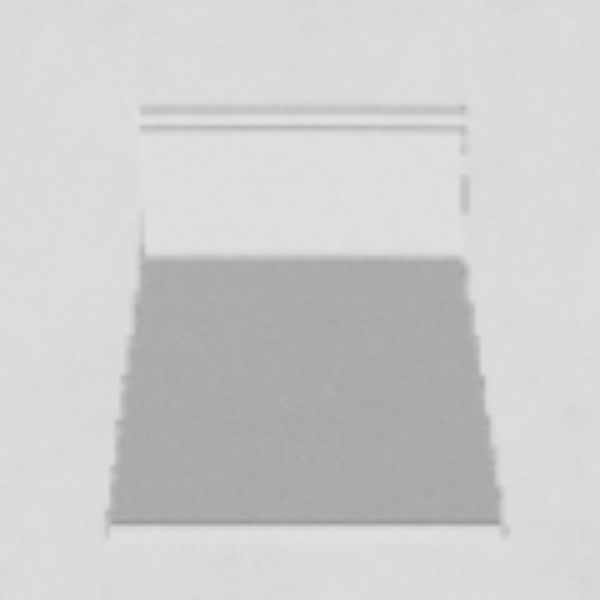

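Call:
carry_out:
  plan:
    - {"fingers":-1,"dx":0.13,"dy":0.1,"dz":0.8,"rx":0,"ry":0,"rz":0}
    - {"fingers":-1,"dx":0,"dy":0,"dz":0.9,"rx":0,"ry":0,"rz":0}
    - {"fingers":-1,"dx":0,"dy":0,"dz":0.9,"rx":0,"ry":0,"rz":0}
    - {"fingers":-1,"dx":0,"dy":0,"dz":0.9,"rx":0,"ry":0,"rz":0}
    - {"fingers":-1,"dx":0,"dy":0,"dz":0.8,"rx":0,"ry":0,"rz":0}
    - {"fingers":-1,"dx":0,"dy":0,"dz":0.6,"rx":0,"ry":0,"rz":0}
    - {"fingers":-1,"dx":0,"dy":0,"dz":0.2,"rx":0,"ry":0,"rz":0}
    - {"fingers":-1,"dx":0,"dy":0,"dz":0,"rx":0,"ry":0,"rz":0}
    - {"fingers":-1,"dx":0,"dy":0,"dz":0,"rx":0,"ry":0,"rz":0}

```text
time_s: 16.15
tool_pos: [0.4592, 0.3273, 0.0437]
tool_rot: [180.0, 0.1, -179.9]
force: [-0.3, 0.1, 0.4]
grip_width: 0.0869
```

```bash
python3 -c "
from h import *
togo((.459,.327,.041),180)"
```

```text
t 16.15 pos [0.4592 0.3273 0.0437] rot [ 1.7996e+02  8.0000e-02 -1.7995e+02] F [-0.3  0.1  0.4] q [ 10.  29. -58. 105.  28.  62.  31.]
tool-axis shift units [ 0.01 -0.01  0.09] mm [ 0.2 -0.3  2.7]
turn units [0.   0.01 0.01]
```

Call:
carry_out:
  plan:
    - {"fingers":-1,"dx":0,"dy":0,"dz":0.09,"rx":0,"ry":0,"rz":0}
    - {"fingers":1,"dx":0,"dy":0,"dz":0,"rx":0,"ry":0,"rz":0}
    - {"fingers":1,"dx":0,"dy":0,"dz":0,"rx":0,"ry":0,"rz":0}
    - {"fingers":1,"dx":0,"dy":0,"dz":0,"rx":0,"ry":0,"rz":0}
    - {"fingers":1,"dx":0,"dy":0,"dz":0,"rx":0,"ry":0,"rz":0}
    - {"fingers":1,"dx":0,"dy":0,"dz":0,"rx":0,"ry":0,"rz":0}
    - {"fingers":1,"dx":0,"dy":0,"dz":-0.3,"rx":0,"ry":0,"rz":0}
    - {"fingers":1,"dx":0,"dy":0,"dz":-0.6,"rx":0,"ry":0,"rz":0}
    - {"fingers":1,"dx":0,"dy":0,"dz":0,"rx":0,"ry":0,"rz":0}
  force: 25

```text
time_s: 17.27
tool_pos: [0.4598, 0.3279, 0.0693]
tool_rot: [179.9, 0.2, -180.0]
force: [-0.5, -0.1, -0.4]
grip_width: 0.0613
```

```bash
python3 wp.py w5; python3 - <<'E'
from h import *
from cell import imaging
d=imaging.read_camera("scene"); np.savez("pics/scene2.npz",**d)
im=d["color"][230:400,220:390,::-1]; cv2.imwrite("pics/s2c.png",cv2.resize(im,None,fx=3.5,fy=3.5,interpolation=cv2.INTER_CUBIC))
E
```

```text
(no output)
```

View pics/s2c.png

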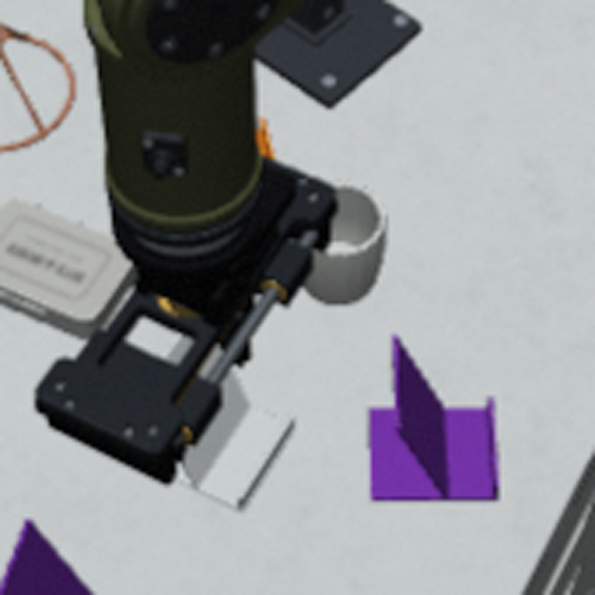

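View pics/w5.png

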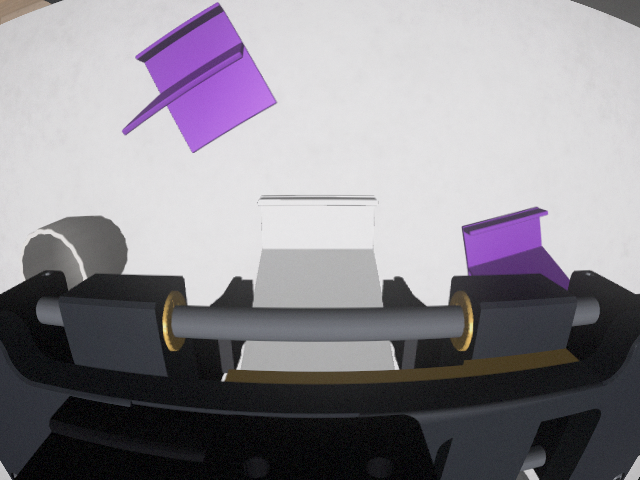

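Call:
carry_out:
  plan:
    - {"fingers":1,"dx":0,"dy":0,"dz":-0.7,"rx":0,"ry":0,"rz":0}
    - {"fingers":1,"dx":0,"dy":0,"dz":-1,"rx":0,"ry":0,"rz":0}
    - {"fingers":1,"dx":0,"dy":0,"dz":-1,"rx":0,"ry":0,"rz":0}
    - {"fingers":1,"dx":0,"dy":0,"dz":-1,"rx":0,"ry":0,"rz":0}
    - {"fingers":1,"dx":0,"dy":0,"dz":-1,"rx":0,"ry":0,"rz":0}
    - {"fingers":1,"dx":0,"dy":0,"dz":-1,"rx":0,"ry":0,"rz":0}
    - {"fingers":1,"dx":0,"dy":0,"dz":-0.8,"rx":0,"ry":0,"rz":0}
    - {"fingers":1,"dx":0,"dy":0,"dz":-0.3,"rx":0,"ry":0,"rz":0.5}
    - {"fingers":1,"dx":0,"dy":0,"dz":0,"rx":0,"ry":0,"rz":0.5}
    - {"fingers":1,"dx":0,"dy":0,"dz":0,"rx":0,"ry":0,"rz":0.34}

```text
time_s: 18.62
tool_pos: [0.4584, 0.3271, 0.2724]
tool_rot: [180.0, 0.0, 166.6]
force: [0.8, 0.7, -0.2]
grip_width: 0.0614
```

```bash
python3 -c "
from h import *
togo((.5753,-.0113,.27),166.6)"
```

```text
t 18.62 pos [0.4584 0.3271 0.2724] rot [1.7997e+02 4.0000e-02 1.6657e+02] F [ 0.8  0.7 -0.2] q [ 16.  15. -64.  90.  14.  84.  28.]
tool-axis shift units [ -6.41 -10.07   0.08] mm [-192.4 -302.     2.4]
turn units [ 0.  0. -0.]
```

Call:
carry_out:
  plan:
    - {"fingers":1,"dx":-0.3,"dy":-0.5,"dz":0,"rx":0,"ry":0,"rz":0}
    - {"fingers":1,"dx":-0.6,"dy":-0.95,"dz":0,"rx":0,"ry":0,"rz":0}
    - {"fingers":1,"dx":-0.6,"dy":-0.95,"dz":0,"rx":0,"ry":0,"rz":0}
    - {"fingers":1,"dx":-0.6,"dy":-0.95,"dz":0,"rx":0,"ry":0,"rz":0}
    - {"fingers":1,"dx":-0.6,"dy":-0.95,"dz":0,"rx":0,"ry":0,"rz":0}
    - {"fingers":1,"dx":-0.6,"dy":-0.95,"dz":0,"rx":0,"ry":0,"rz":0}
    - {"fingers":1,"dx":-0.6,"dy":-0.95,"dz":0,"rx":0,"ry":0,"rz":0}
    - {"fingers":1,"dx":-0.6,"dy":-0.95,"dz":0,"rx":0,"ry":0,"rz":0}
    - {"fingers":1,"dx":-0.6,"dy":-0.95,"dz":0,"rx":0,"ry":0,"rz":0}
    - {"fingers":1,"dx":-0.6,"dy":-0.95,"dz":0,"rx":0,"ry":0,"rz":0}
    - {"fingers":1,"dx":-0.6,"dy":-0.95,"dz":0,"rx":0,"ry":0,"rz":0}
    - {"fingers":1,"dx":-0.1,"dy":-0.1,"dz":0,"rx":0,"ry":0,"rz":0}

```text
time_s: 20.12
tool_pos: [0.576, -0.0155, 0.2715]
tool_rot: [-180.0, 0.0, 166.4]
force: [0.2, 0.5, -0.4]
grip_width: 0.0613
```

Call:
carry_out:
  plan:
    - {"fingers":1,"dx":0,"dy":0,"dz":0,"rx":0,"ry":0,"rz":0}
    - {"fingers":1,"dx":0,"dy":0,"dz":0,"rx":0,"ry":0,"rz":0}
    - {"fingers":1,"dx":0,"dy":0,"dz":0,"rx":0,"ry":0,"rz":0}

```text
time_s: 20.5
tool_pos: [0.5753, -0.011, 0.2714]
tool_rot: [-180.0, 0.0, 166.8]
force: [0.3, 0.1, -0.7]
grip_width: 0.0613
```

```bash
python3 -c "
from h import *
togo((.5753,-.0113,.25),166.6)"; python3 wp.py w6;  python3 -c "
from h import *
togo((.5753,-.0113,.25),166.6)"
```

```text
t 20.5 pos [ 0.5753 -0.011   0.2714] rot [-1.7999e+02  2.0000e-02  1.6677e+02] F [ 0.3  0.1 -0.7] q [ 45.  15. -55.  88.  12.  83.  66.]
tool-axis shift units [-0.   -0.01  0.71] mm [-0.1 -0.2 21.4]
turn units [-0.    0.    0.02]
t 20.55 pos [ 0.5753 -0.0113  0.2714] rot [-1.7999e+02  2.0000e-02  1.6675e+02] F [ 0.1  0.  -0.1] q [ 45.  15. -55.  88.  12.  83.  66.]
tool-axis shift units [0.   0.   0.71] mm [ 0.1  0.  21.4]
turn units [-0.    0.    0.01]
```

View pics/w6.png

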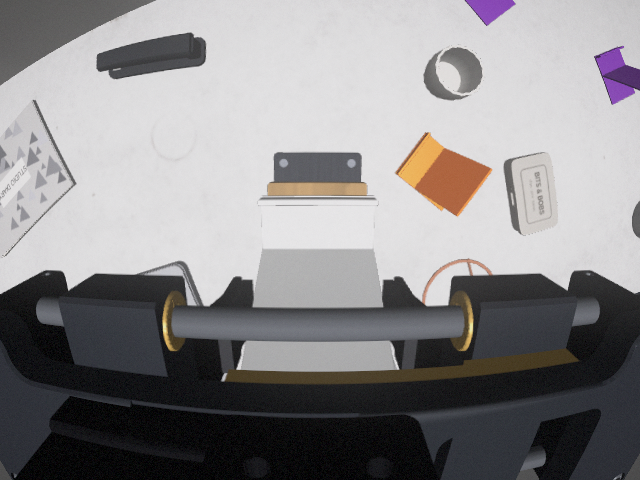

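```bash
python3 -c "
from h import *
d=dict(np.load('pics/w6.npz'))
R0=Ro.from_euler('z',-13.3,degrees=True).as_matrix()
rel=lambda p:np.round(R0.T@(p-[.567,-.0095,0]),4)
for q,z in (((267,183.5),.1985),((367.5,183.5),.1985),((259,199),.239),((378,199),.239),((274,153),.012),((361,153),.012)): print(q,rel(wonz(d,q,z)))
print('tcp',rel(d['tp']))
im=cv2.imread('pics/w6.png')[140:260,240:400];cv2.imwrite('pics/w6c.png',cv2.resize(im,None,fx=5,fy=5))"
```

```text
(267, 183.5) [-0.04   -0.032   0.1985]
(367.5, 183.5) [-0.0401  0.032   0.1985]
(259, 199) [-0.0354 -0.0309  0.239 ]
(378, 199) [-0.0356  0.0324  0.239 ]
(274, 153) [-0.0578 -0.0491  0.012 ]
(361, 153) [-0.058   0.0491  0.012 ]
tcp [0.0084 0.0004 0.2714]
```

View pics/w6c.png

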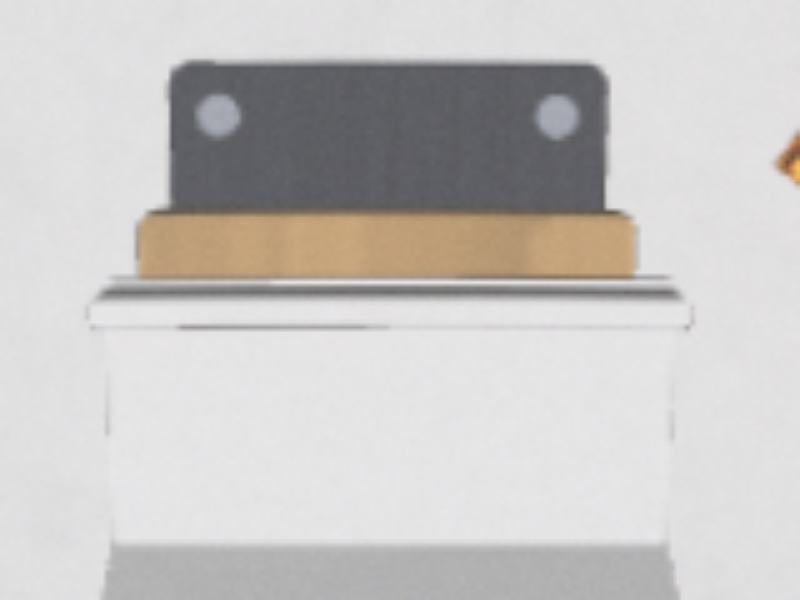

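Call:
carry_out:
  plan:
    - {"fingers":1,"dx":0,"dy":0,"dz":0.3,"rx":0,"ry":0,"rz":0}
    - {"fingers":1,"dx":0,"dy":0,"dz":0.3,"rx":0,"ry":0,"rz":0}
    - {"fingers":1,"dx":0,"dy":0,"dz":0.2,"rx":0,"ry":0,"rz":0}
    - {"fingers":1,"dx":0,"dy":0,"dz":0.1,"rx":0,"ry":0,"rz":0}
    - {"fingers":1,"dx":0,"dy":0,"dz":0,"rx":0,"ry":0,"rz":0}

```text
time_s: 21.18
tool_pos: [0.5754, -0.0124, 0.2439]
tool_rot: [-180.0, -0.0, 166.7]
force: [0.8, 0.3, -1.3]
grip_width: 0.0614
```

Call:
carry_out:
  plan:
    - {"fingers":1,"dx":0,"dy":0,"dz":0.04,"rx":0,"ry":0,"rz":0}
    - {"fingers":1,"dx":0,"dy":0,"dz":0,"rx":0,"ry":0,"rz":0}

```text
time_s: 21.42
tool_pos: [0.5756, -0.0124, 0.2431]
tool_rot: [-180.0, 0.0, 166.7]
force: [0.9, -0.0, -0.3]
grip_width: 0.0614
```

Call:
carry_out:
  plan:
    - {"fingers":1,"dx":0,"dy":0.02,"dz":0.04,"rx":0,"ry":0,"rz":0}
    - {"fingers":1,"dx":0,"dy":0,"dz":0,"rx":0,"ry":0,"rz":0}

```text
time_s: 21.68
tool_pos: [0.5756, -0.0117, 0.2417]
tool_rot: [-180.0, -0.0, 166.7]
force: [0.1, 0.6, -1.0]
grip_width: 0.0611
```

Call:
carry_out:
  plan:
    - {"fingers":1,"dx":0,"dy":0,"dz":0.03,"rx":0,"ry":0,"rz":0}
    - {"fingers":1,"dx":0,"dy":0,"dz":0,"rx":0,"ry":0,"rz":0}

```text
time_s: 21.92
tool_pos: [0.5756, -0.0118, 0.2407]
tool_rot: [-180.0, -0.0, 166.7]
force: [-0.2, 0.4, -0.9]
grip_width: 0.0609
```

Call:
carry_out:
  plan:
    - {"fingers":1,"dx":0,"dy":0,"dz":0.03,"rx":0,"ry":0,"rz":0}
    - {"fingers":1,"dx":0,"dy":0,"dz":0,"rx":0,"ry":0,"rz":0}

```text
time_s: 22.18
tool_pos: [0.5756, -0.0118, 0.2399]
tool_rot: [-180.0, -0.0, 166.7]
force: [0.5, 0.0, 0.1]
grip_width: 0.0611
```

Call:
carry_out:
  plan:
    - {"fingers":1,"dx":0,"dy":0,"dz":0.02,"rx":0,"ry":0,"rz":0}
    - {"fingers":1,"dx":0,"dy":0,"dz":0,"rx":0,"ry":0,"rz":0}

```text
time_s: 22.42
tool_pos: [0.5757, -0.0118, 0.2393]
tool_rot: [-180.0, 0.0, 166.7]
force: [-0.7, -0.3, -0.4]
grip_width: 0.0612
```

Call:
carry_out:
  plan:
    - {"fingers":1,"dx":0,"dy":0,"dz":0.02,"rx":0,"ry":0,"rz":0}
    - {"fingers":1,"dx":0,"dy":0,"dz":0,"rx":0,"ry":0,"rz":0}

```text
time_s: 22.68
tool_pos: [0.5757, -0.0118, 0.2387]
tool_rot: [-180.0, -0.0, 166.7]
force: [0.5, -0.5, -0.8]
grip_width: 0.0612
```

Call:
carry_out:
  plan:
    - {"fingers":1,"dx":0,"dy":0,"dz":0.02,"rx":0,"ry":0,"rz":0}
    - {"fingers":1,"dx":0,"dy":0,"dz":0,"rx":0,"ry":0,"rz":0}

```text
time_s: 22.92
tool_pos: [0.5757, -0.0118, 0.2385]
tool_rot: [-180.0, 0.0, 166.7]
force: [-1.1, -0.3, 3.7]
grip_width: 0.0612
```

Contact at 3.7 N. Let go, then back up.

Call:
carry_out:
  plan:
    - {"fingers":-1,"dx":0,"dy":0,"dz":-0.01,"rx":0,"ry":0,"rz":0}
    - {"fingers":-1,"dx":0,"dy":0,"dz":0,"rx":0,"ry":0,"rz":0}
    - {"fingers":-1,"dx":0,"dy":0,"dz":0,"rx":0,"ry":0,"rz":0}
    - {"fingers":-1,"dx":0,"dy":0,"dz":0,"rx":0,"ry":0,"rz":0}
    - {"fingers":-1,"dx":0,"dy":0,"dz":-0.3,"rx":0,"ry":0,"rz":0}
    - {"fingers":-1,"dx":0,"dy":0,"dz":-0.7,"rx":0,"ry":0,"rz":0}
    - {"fingers":-1,"dx":0,"dy":0,"dz":-1,"rx":0,"ry":0,"rz":0}
    - {"fingers":-1,"dx":0,"dy":0,"dz":-1,"rx":0,"ry":0,"rz":0}
    - {"fingers":-1,"dx":0,"dy":0,"dz":0,"rx":0,"ry":0,"rz":0}
    - {"fingers":-1,"dx":0,"dy":0,"dz":0,"rx":0,"ry":0,"rz":0}

```text
time_s: 24.18
tool_pos: [0.5755, -0.0118, 0.3282]
tool_rot: [-180.0, -0.0, 166.7]
force: [-0.8, 0.5, -0.1]
grip_width: 0.0866
```

```bash
python3 wp.py w7; python3 - <<'E'
from h import *
from cell import imaging
d=imaging.read_camera("scene"); np.savez("pics/scene3.npz",**d)
im=d["color"][130:270,240:400,::-1]; cv2.imwrite("pics/s3c.png",cv2.resize(im,None,fx=4,fy=4,interpolation=cv2.INTER_CUBIC))
togo((.5753,-.0113,.33))
E
```

```text
t 24.27 pos [ 0.5752 -0.012   0.3275] rot [-1.7998e+02 -9.0000e-02  1.6665e+02] F [ 0.8 -0.8 -0.3] q [ 45.  14. -55.  83.  11.  89.  67.]
tool-axis shift units [ 0.    0.02 -0.08] mm [ 0.1  0.7 -2.5]
```

View pics/s3c.png

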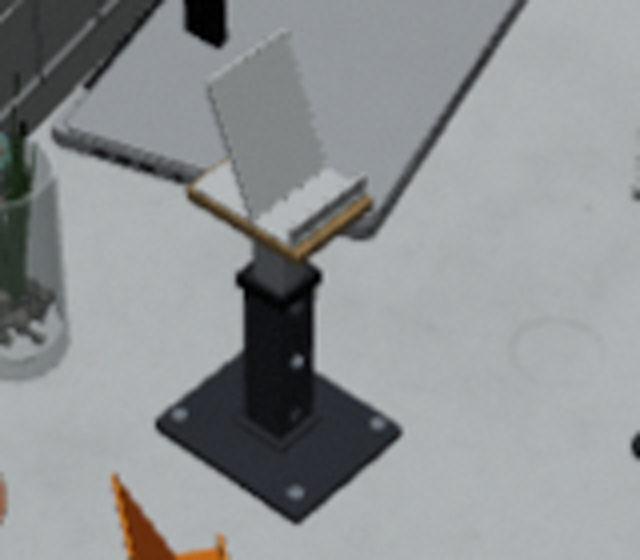

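View pics/w7.png

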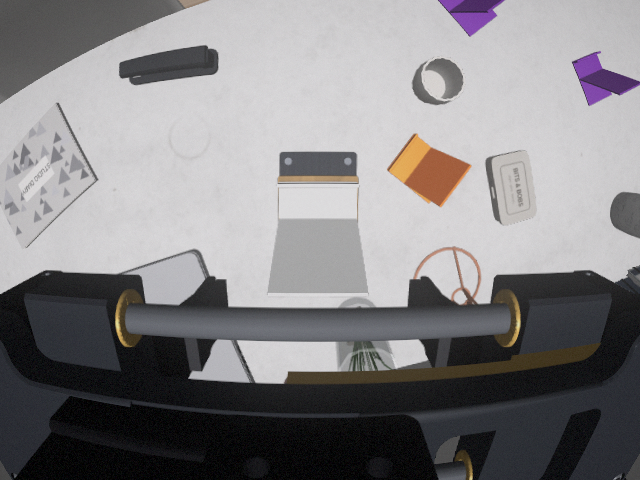

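```bash
python3 -c "
from h import *
d=dict(np.load('pics/w7.npz'))
R0=Ro.from_euler('z',-13.3,degrees=True).as_matrix()
rel=lambda p:np.round(R0.T@(p-[.567,-.0095,0]),4)
for n,q,z in (('plate',(277.5,176.5),.1985),('plate',(358,176.5),.1985),('lip',(278,182.5),.207),('lip',(358.5,182.5),.207),('top',(267.5,293.5),.2805),('top',(368.5,293.5),.2805)): print(n,q,rel(wonz(d,q,z)))
im=cv2.imread('pics/w7.png')[145:305,250:390];cv2.imwrite('pics/w7c.png',cv2.resize(im,None,fx=3.7,fy=3.7))"
```

```text
plate (277.5, 176.5) [-0.04   -0.032   0.1985]
plate (358, 176.5) [-0.04    0.0314  0.1985]
lip (278, 182.5) [-0.036  -0.0307  0.207 ]
lip (358.5, 182.5) [-0.036   0.0309  0.207 ]
top (267.5, 293.5) [ 0.025  -0.0311  0.2805]
top (368.5, 293.5) [0.025  0.0309 0.2805]
```

View pics/w7c.png

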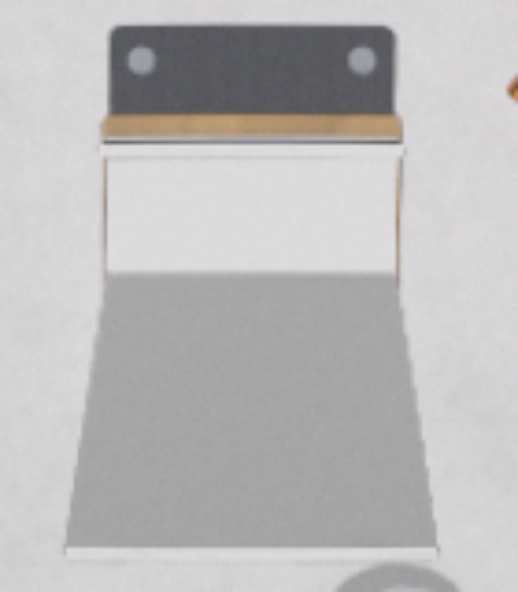

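Stand is centred within about 1 mm (front margin about 4 mm, ideal 4.5) and square; the button shows in the middle hole. Handing in.

```bash
python3 -c "
from cell import ticket; print(ticket.sign_off())"
```

```text
the job is handed in; nothing more can be done
None
```

The riser is up and locked in its middle hole, and the white phone stand is upright on the plate. I handed the job in at about 24 s, and no verdict was reported.

- **Raising:** I took the plate by its 64 mm sides with 40 N and slid it up about 20 mm. It stopped at 19.9 N on the wrist; less the roughly 7 N it took to slide, that is about 13 N on the button. I eased off and let go. The scene picture then showed the button in the middle hole.
- **Pressing:** I pressed on the plate from above with closed fingers, building up to 16.4 N. That is more than the 12 N you asked for; I estimate about 15 N on the button, under the 25 N limit. Between about 5 N and 16 N the plate moved less than 1 mm.
- **Phone stand:** I set it down with 3.7 N of contact, let go and backed the arm off. The last wrist picture puts it within about 1 mm of the plate's centre in x and y, and square to it.
- **Other checks:** In the last pictures the button is still in the middle hole. The votive, tin and orange and purple look-alikes look where they were, and the stapler too. I judged those by eye and did not measure them.
- **Disagreement:** The two fixed cameras differed by 5 to 7 mm on where the riser's foot is. I used the top camera's position for the plate, which the wrist camera confirmed to within about 2 mm.

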